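# Shut the charging chest under the peg board

## Robot

A 6-joint arm with a two-finger parallel gripper is mounted at the origin on the work surface. World frame = base frame: x ahead of the robot, y to its left, z up, the work surface at z = 0. Lengths are in mm, angles in rad, forces in N, time in s.
With the tool pointing down it reaches from about 300 to 1000 mm from the base axis. Payload 5.1 kg.
Tool frame: the origin (TCP) lies between the finger pads; the fingertips stand 17 mm ahead of it and the grasp point (between the pads) lies 2 mm behind it (finger_overhang is the distance from the TCP to the fingertips, in mm); z points along the fingers, y is the line along which they close (so a half turn about z gives the same grasp; the last joint's range is limited). The gripper opens to 95 mm and grips with 3 to 60 N. Pads are 20 mm wide; open, the fingers measure 119 mm over their backs; the gripper's body (75 mm by 180 mm) begins 59 mm behind the grasp point.
Start: joints at [1.018, 0.124, 1.65, -0, 1.367, -0.083], TCP at [294.278, 579.556, 231.656] pointing down, gripper open.
Joint ranges: [-2.61, 2.61], [-1.02, 2.33], [0.03, 2.71], [-1.35, 4.49], [0.32, 2.68], [-2.91, 2.91]. Speed limits (rad/s): [2.57, 2.57, 3.14, 3.14, 3.14, 3.14].

## Interface

Orientations are given as a unit quaternion [x, y, z, w].
In Python, from bench import get_state, grab_frame, finish_job, finger_overhang gives the robot as it stands. The module is installed in compiled form; this text tells all that it offers.
- The arm moves only by the tool carry_out, never from a script. Its argument "plan" is one flat list of numbers, 7 for each row, row after row: the shift along the tool's x, y, z in m, then the turn, a rotation vector about the tool's x, y, z in rad, then the closure, from -1 (fully open) to 1 (shut). A call has 1 to 8 rows; each row is the pose to reach, as a shift and turn from the pose commanded when the call began, along the tool's axes at that moment; what a row does not reach only later rows make up. A row lasts 1/8 s, in which the tool goes at most 62.5 mm and 10.7 degrees, less where a joint would pass 70% of its speed; a pose out of reach is approached as far as the arm can. A call with a gripper value outside its range is refused whole. The fingers move at their own pace and stop on an object; the grip force is fixed at half the most. Time passes only in rows, so rows that repeat a pose let the fingers close. It gives the time, the measured TCP pose, the force, the opening and the grip force at its end, in the units of the state.
- get_state(): the state, without advancing time (a new reading comes with each control period).
- grab_frame(name): name is "scene" or "top" or "wrist"; returns a dict with "frame" (384x512x3 uint8, red, green, blue), "intrinsics" (3x3 intrinsics, pixels), "R" (3x3) and "t" (3): a world point X has camera coordinates R X + t. Camera axes: x right, y down, z forward; pixel columns grow to the right and rows downward; lengths in mm; the calibration is good to about 2 mm. A picture is of the moment at which its call begins. There is no depth.
- finish_job(): hands the job in; it is judged then, once.
The state is a dict: "t": time; "q": joint angles; "qvel": joint speeds; "tau": joint torques, N m; "tcp_pos": TCP position; "ee_rot": TCP orientation; "force": force on the tool from outside, world axes, zero at the start; "ft_torque": the same for the moment, N m; "finger_gap": finger opening in mm; "grasp_force": force on a finger pad.
Only numpy, scipy, OpenCV 4.12 (cv2) and the standard library are available. Lean on these libraries where they do the work, as an engineer would, in place of code of your own. Each camera call takes 0.05 s, during which the arm holds its last target. There are 200 camera calls.

## Task

Close up the small plywood chest with your fingertips: push its open drawer fully home, with the torch left lying in it, and push the sliding cover on top right across until the well is fully covered, in either order. Push steadily without slamming, pick nothing up, and leave the other things standing or lying where they are.

Things in the scene. Friction and masses are not known exactly. Their poses are not given: they have to be found in the camera images.
- chest: fixed plywood chest, 140 deep (x), 240 wide (y). Origin: centre of its underside on the table; x points from the drawer front to the back, z up; turned up to 0.35 rad. Its top is a flat deck 90 mm high with an open well in the +y half; rails 8 mm wide along its front and back edges reach 98 mm, a stop strip at y 112 to 120 mm reaches 106 mm.
- drawer (a joint): how far the drawer is pulled out towards the chest's -x, in m; 0 = fully home. Starts at 0.075 to 0.10. Runs with about 2.5 N friction, stays where left, stops hard at 0.
- drawer_front (a point): middle of the top edge of the drawer front's outer face, which looks to the chest's -x; moves with the drawer; axes as the chest's. The front is a plain panel 236 wide, 12 thick, 4 to 64 mm above the table; its outer face is at chest x = -0.082 - joint. The drawer is open on top, its floor 15 mm above the table.
- cover (a joint): how far the sliding cover is open towards the chest's -y, in m; 0 = fully shut against the stop strip at the +y end. Starts at 0.06 to 0.085. About 2 N friction, stays where left.
- cover_edge (a point): middle of the upper edge of the cover's trailing (-y) end face; moves with the cover; axes as the chest's. The cover is a plain wooden slab 120 (x) x 111 (y) x 16 thick lying on the deck, its top at 106 mm. This end face is at chest y = -joint; pushing it towards the chest's +y shuts the cover.
- torch: grey torch, 107 long, 34 high, 30 wide, lying loose in the drawer along the chest's y axis about 112 mm in front of the chest's origin; origin: centre of its underside.
- jar: glass jar with steel cap, 66 diameter, 95 high, stands beside the drawer on the chest's -y side; origin: centre of its underside
- mug: steel mug, 76 diameter, 85 high, stands beside the drawer on the chest's +y side; origin: centre of its underside
- lantern: yellow solar lantern, 90 diameter, 158 high with its wire bail; stands to one side; origin: centre of its underside
- tin: plain metal tin, 74 diameter, 100 high; stands to one side; origin: centre of its underside
- hairbrush: pink hairbrush lying on its bristles, 210 long along x, 55 wide, 24 high; origin: on the table under its middle
- soap_bowl: white china bowl, 100 diameter, 35 high; origin: centre of its underside
Things that resemble listed ones, but are neither listed nor needed, are in the scene too. There is more than one size of the torch; the one meant has the size given above.

How it is judged (in metres and radians):
At the end, for the whole second after the job is handed in: drawer and cover both within 4 mm of fully shut, the torch lying at rest inside the shut drawer (value of joint each of drawer, cover below 0.004 m and x of torch in the frame of chest between -0.07 and 0.055 m and y of torch in the frame of chest between -0.1 and 0.1 m and z of torch in the frame of chest below 0.04 m and linear speed of torch below 0.03 m/s); the robot touches nothing.
It fails at once if the drawer or the cover is slammed (faster than 0.5 m/s) (velocity of joint any of drawer, cover below -0.5 m/s).
It fails at once if the torch is lifted (more than 25 mm off the drawer's floor) (z of torch in the frame of chest above 0.04 m).
It fails at once if another thing is lifted, carried or knocked (moved more than 15 mm or tipped) (distance of any of jar, mug, lantern, tin, hairbrush, soap_bowl from where it was at the start of the episode above 0.015 m or angle between any of jar, mug, lantern, tin, hairbrush, soap_bowl's own z axis and vertical above 0.3 rad).
It also fails if it takes over 38 s, if anything falls off the work surface, if the arm or the gripper's body presses on something with over 40 N, if the wrist force passes 120 N, or if a joint passes its speed limit or range.

## Working session

There is one attempt and no reset: what is moved stays moved. The work goes in short steps, Python scripts to look and compute and a tool call to move; the robot and the scene stay as the last step left them, time stands still between calls to the robot, and variables do not carry over. Pictures are saved under pics/ and viewed, at most 10 in all, crops included, and the job is handed in when it is done.

Besides the shell and the picture viewer there is one more tool, called after "Emit:" by a JSON object that holds its "op" and its "data", one argument or row to a line. carry_out: Moves the arm, as the interface text tells. Its arguments: {"type":"object","properties":{"plan":{"type":"array","items":{"type":"number"}}},"required":["plan"]}

```bash
mkdir -p pics
python3 - <<'E'
from bench import *
import cv2,numpy as np
for n in("scene","top"):
    f=grab_frame(n); cv2.imwrite(f"pics/{n}0.png",f["frame"][:,:,::-1]); np.savez(n+"0.npz",**f)
s=get_state(); print(s["t"],s["tcp_pos"],s["ee_rot"],s["force"],s["finger_gap"])
E
```

```text
0.1 [294.01551309 579.09811745 230.52162535] [ 2.32753082e-01  9.72535431e-01 -8.69206162e-04 -2.86698140e-04] [0.70607298 0.24734234 1.36897416] 95.26359774415926
```

View pics/top0.png

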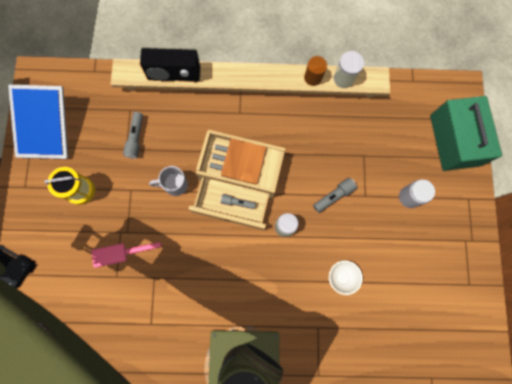

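View pics/scene0.png

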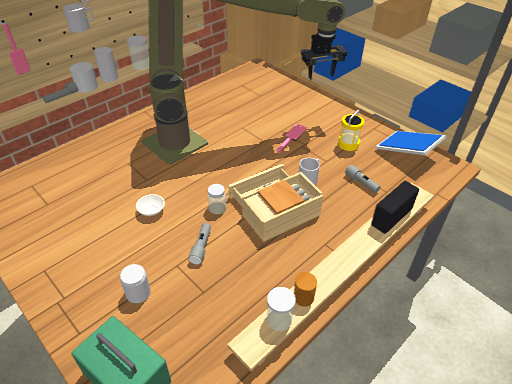

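The top view shows the chest at about (238,178), with the drawer open towards the robot and its front running from (190,208) to (265,225). The orange cover is at (244,161). The jar is at (288,224), the mug at (172,180), the lantern at (68,184) and the brush at (122,253).

Torch candidates are (238,201) in the drawer, (335,195) and (134,134) on the table. By the description it is the one in the drawer. I'll check that in a close crop.

```bash
cat > h.py <<'E'
import numpy as np,cv2
def ray(f,px,z):
    K,R,t=f["intrinsics"],f["R"],f["t"]
    px=np.atleast_2d(np.array(px,float)); d=np.c_[px,np.ones(len(px))]@np.linalg.inv(K).T@R
    c=-R.T@t; return c+d*((z-c[2])/d[:,2])[:,None]
def proj(f,X):
    p=(np.atleast_2d(X)@f["R"].T+f["t"])@f["intrinsics"].T; return p[:,:2]/p[:,2:]
E
python3 - <<'E'
from h import *
f=np.load("top0.npz"); im=f["frame"][:,:,::-1]
c=cv2.resize(im[120:245,140:310],None,fx=4.5,fy=4.5,interpolation=cv2.INTER_CUBIC); cv2.imwrite("pics/crop.png",c)
h=cv2.cvtColor(im,cv2.COLOR_BGR2HSV)
print(h[161,244],h[165,195],h[201,238],ray(f,[[244,161],[190,208],[265,225]],64).round())
E
```

```text
[ 13 177 216] [ 14 155 184] [ 54  12 105] [[610.  14.  64.]
 [459. 172.  64.]
 [413. -54.  64.]]
```

View pics/crop.png

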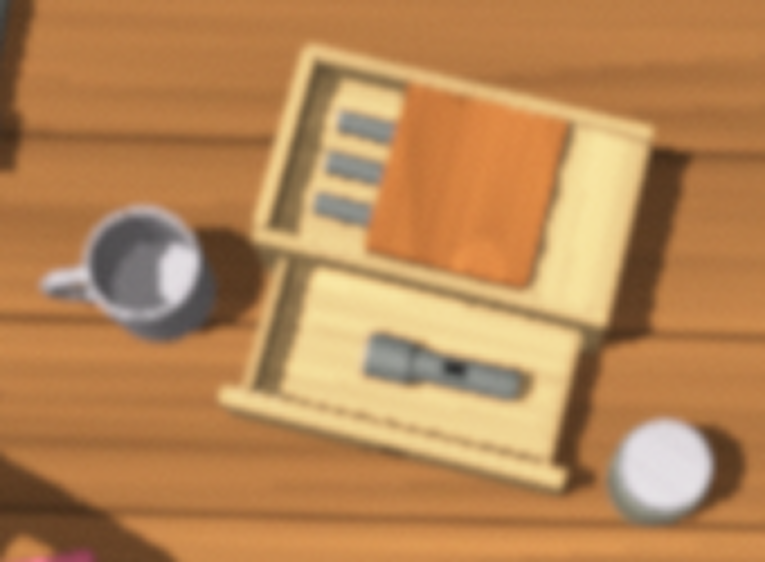

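The crop shows the torch in the drawer, grey, from crop (365,355) to (525,385). The cover's trailing edge runs (570,122)–(527,287). The drawer front's outer top edge runs (218,402)–(563,490).

Run:
```python
from h import *
from scipy.spatial.transform import Rotation as Ro
f=np.load("top0.npz")
P=lambda a,z: ray(f,np.array(a)/4.5+[140,120]-0.4,z)
cov=P([[410,85],[570,122],[527,287],[368,250]],106)
deck=P([[308,45],[255,240]],106).tolist()+P([[653,130],[603,328]],98).tolist(); deck=np.array(deck) # BL FL BR FR
fr=P([[218,402],[563,490]],64); tor=P([[365,355],[525,385]],32); jar=P([[665,465]],95); mug=P([[145,260]],85)
for n,v in dict(cov=cov,deck=deck,fr=fr,tor=tor,jar=jar,mug=mug).items(): print(n,v.round(1).tolist())
yd=(cov[0]-cov[1]+cov[3]-cov[2]+fr[0]-fr[1]+deck[0]-deck[2]+deck[1]-deck[3]); th=np.arctan2(-yd[0],yd[1]); print("th",th)
for a in [cov[0]-cov[1],cov[3]-cov[2],fr[0]-fr[1],deck[0]-deck[2],deck[1]-deck[3]]: print(np.arctan2(-a[0],a[1]),np.linalg.norm(a))
X=np.array([np.cos(th),np.sin(th)]);Y=np.array([-X[1],X[0]])
o=deck.mean(0)[:2]; print("o",o,"front d",[(p[:2]-o)@X for p in fr],[(p[:2]-o)@Y for p in fr],"cover",[((p[:2]-o)@X,(p[:2]-o)@Y) for p in cov],"torch",[((p[:2]-o)@X,(p[:2]-o)@Y) for p in tor])
for p in(jar[0],mug[0]):print((p[:2]-o)@X,(p[:2]-o)@Y)
print("deck",[((p[:2]-o)@X,(p[:2]-o)@Y) for p in deck])
R0=Ro.from_quat([2.32753082e-01,9.72535431e-01,-8.69206162e-04,-2.86698140e-04]); print(R0.as_matrix().round(3))
```

```text
cov [[667.0, 55.1, 106.0], [644.1, -52.3, 106.0], [530.5, -25.8, 106.0], [552.6, 78.9, 106.0]]
deck [[693.1, 124.3, 106.0], [557.4, 153.0, 106.0], [642.8, -108.5, 98.0], [506.1, -76.4, 98.0]]
fr [[456.2, 177.7, 64.0], [402.8, -53.5, 64.0]]
tor [[496.7, 83.1, 32.0], [478.5, -27.8, 32.0]]
jar [[417.0, -117.8, 95.0]]
mug [[547.1, 228.1, 85.0]]
th -0.2173071916413116
-0.20934802143051315 109.75059417367935
-0.2083107049193199 106.99389560872335
-0.22689994445613218 237.31384913367248
-0.21285072471866498 238.33087139056997
-0.21994911344892135 235.23945667776306
o [599.85938809  23.09019305] front d [np.float64(-173.64370791425287), np.float64(-175.92016609452676)] [np.float64(120.02218883523966), np.float64(-117.28074146439428)] cover [(np.float64(58.62026151791414), np.float64(45.69959118117721)), (np.float64(59.493775954988294), np.float64(-64.0475267491078)), (np.float64(-57.18425362362231), np.float64(-62.68317123201261)), (np.float64(-58.14680980031257), np.float64(44.306394535575706))] torch [(np.float64(-113.64735156347518), np.float64(36.39312478228279)), (np.float64(-107.54466185242315), np.float64(-75.84899575813768))]
-148.1259338232101 -177.03287831349903
-95.66514730079366 188.79994851368983
deck [(np.float64(69.26215323945013), np.float64(118.91859287014034)), (np.float64(-69.48234702270484), np.float64(117.72979031433088)), (np.float64(70.3236648451929), np.float64(-119.27560825763538)), (np.float64(-70.10347106193817), np.float64(-117.37277492683585))]
[[-0.892  0.453 -0.001]
 [ 0.453  0.892 -0.002]
 [ 0.    -0.002 -1.   ]]
```

The drawer is about 92 mm open and the cover about 63 mm open. The chest origin is at (600, 23) with yaw −0.217. I'll close the fingers, turn to the chest axes and travel high towards the cover first.

Emit:
{"op": "carry_out", "data": {
  "plan": [-0.044,-0.036,0,0,0,-0.0315,1,-0.088,-0.072,0,0,0,-0.063,1,-0.132,-0.108,0,0,0,-0.0945,1,-0.176,-0.144,0,0,0,-0.126,1,-0.22,-0.18,0,0,0,-0.1575,1,-0.264,-0.216,0,0,0,-0.189,1,-0.308,-0.252,0,0,0,-0.2205,1,-0.352,-0.288,0,0,0,-0.252,1]
}}

```text
t: 1.1
tcp_pos: [478.0, 161.6, 231.3]
ee_rot: [0.108, 0.994, 0.0, -0.0]
force: [1.3, 0.2, -0.5]
finger_gap: 20.7
grasp_force: 0.0
```

```bash
cat > st.py <<'E'
import numpy as np
from bench import get_state
from scipy.spatial.transform import Rotation as Ro
s=get_state(); R=Ro.from_quat(s["ee_rot"]).as_matrix(); p=np.array(s["tcp_pos"])
th=-.217; X=np.array([np.cos(th),np.sin(th),0]);Y=np.array([-X[1],X[0],0]); d=p-[600,23,0]
print("t",s["t"],"chest xy z",(d@X).round(1),(d@Y).round(1),p[2].round(1),"tool x·X",(R[:,0]@X).round(4),"y·X",(R[:,1]@X).round(4),"F XY z",np.dot(s["force"],X).round(1),np.dot(s["force"],Y).round(1),s["force"][2].round(1),"gap",round(s["finger_gap"],1),"q6",s["q"][5])
for n,c in (("cover start",[0,-97,140]),("drawer start",[-205,0,180])):
    w=np.array([600,23,0])+c[0]*X+c[1]*Y+[0,0,c[2]]; print(n,"tool shift",(R.T@(w-p)).round(1))
E
python3 st.py
```

```text
t 1.1 chest xy z -149.0 109.1 231.3 tool x·X -1.0 y·X -0.0003 F XY z 1.3 0.5 -0.5 gap 20.7 q6 -1.134563021211283
cover start tool shift [-149.  -206.1   91.3]
drawer start tool shift [  56.  -109.1   51.3]
```

Emit:
{"op": "carry_out", "data": {
  "plan": [-0.03,-0.041,0,0,0,0,1,-0.06,-0.082,0,0,0,0,1,-0.09,-0.123,0,0,0,0,1,-0.12,-0.165,0,0,0,0,1,-0.149,-0.206,0,0,0,0,1,-0.149,-0.206,0.045,0,0,0,1,-0.149,-0.206,0.09,0,0,0,1,-0.149,-0.206,0.09,0,0,0,1]
}}

```text
t: 2.1
tcp_pos: [575.3, -69.4, 136.6]
ee_rot: [0.109, 0.994, 0.001, -0.005]
force: [-0.9, 0.1, -0.3]
finger_gap: 0.3
grasp_force: 0.0
```

```bash
python3 st.py; python3 -c "
from bench import *;import cv2
f=grab_frame('scene')['frame'][130:260,180:360,::-1];cv2.imwrite('pics/s1.png',cv2.resize(f,None,fx=4,fy=4,interpolation=2))"
```

```text
t 2.1 chest xy z -4.2 -95.6 136.6 tool x·X -0.9999 y·X 0.0012 F XY z -0.9 -0.0 -0.3 gap 0.3 q6 -1.5652874721418422
cover start tool shift [-4.2 -1.4 -3.4]
drawer start tool shift [201.3  95.3 -41.3]
```

View pics/s1.png

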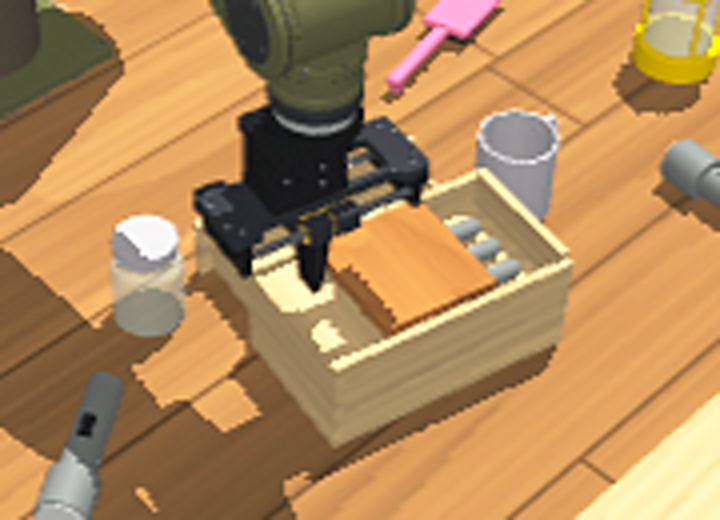

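The closed fingertip, at crop (315,285), stands over the deck just clear of the cover's trailing edge, with nothing else near it. I'll lower it and push.

Emit:
{"op": "carry_out", "data": {
  "plan": [0,0,0.012,0,0,0,1,0,0,0.024,0,0,0,1,0,0,0.024,0,0,0,1,0,0.008,0.024,0,0,0,1,0,0.016,0.024,0,0,0,1,0,0.024,0.024,0,0,0,1,0,0.032,0.024,0,0,0,1,0,0.04,0.024,0,0,0,1]
}}

```text
t: 3.15
tcp_pos: [587.6, -30.8, 117.9]
ee_rot: [0.109, 0.994, -0.001, 0.0]
force: [-0.9, -2.2, 1.5]
finger_gap: 0.3
grasp_force: 1.3
```

```bash
python3 st.py
```

```text
t 3.15 chest xy z -0.6 -55.2 117.9 tool x·X -1.0 y·X 0.0005 F XY z -0.4 -2.4 1.5 gap 0.3 q6 -1.4958063315325334
cover start tool shift [ -0.6 -41.8 -22. ]
drawer start tool shift [204.4  55.  -62.2]
```

Emit:
{"op": "carry_out", "data": {
  "plan": [0,0.006,0.002,0,0,0,1,0,0.012,0.004,0,0,0,1,0,0.018,0.004,0,0,0,1,0,0.023,0.004,0,0,0,1,0,0.028,0.004,0,0,0,1,0,0.032,0.004,0,0,0,1,0,0.036,0.004,0,0,0,1,0,0.038,0.004,0,0,0,1]
}}

```text
t: 4.15
tcp_pos: [596.2, 6.6, 115.1]
ee_rot: [0.109, 0.994, 0.0, 0.001]
force: [-2.2, -1.9, 6.7]
finger_gap: 0.9
grasp_force: 3.1
```

```bash
python3 st.py
```

```text
t 4.15 chest xy z -0.1 -16.9 115.1 tool x·X -1.0 y·X 0.0007 F XY z -1.7 -2.3 6.7 gap 0.9 q6 -1.4322751669154352
cover start tool shift [ -0.2 -80.1 -25. ]
drawer start tool shift [204.8  16.8 -65.2]
```

Emit:
{"op": "carry_out", "data": {
  "plan": [0,0.002,-0.001,0,0,0,1,0,0.004,-0.001,0,0,0,1,0,0.006,-0.001,0,0,0,1,0,0.008,-0.001,0,0,0,1,0,0.008,-0.001,0,0,0,1]
}}

```text
t: 4.78
tcp_pos: [597.8, 14.3, 115.1]
ee_rot: [0.109, 0.994, 0.0, 0.001]
force: [0.7, -1.4, 5.2]
finger_gap: 0.2
grasp_force: 2.3
```

```bash
python3 st.py
```

```text
t 4.775 chest xy z -0.2 -9.0 115.1 tool x·X -1.0 y·X 0.0008 F XY z 1.0 -1.3 5.2 gap 0.2 q6 -1.4191943450741702
cover start tool shift [ -0.3 -88.  -24.9]
drawer start tool shift [204.7   8.9 -65.1]
```

Emit:
{"op": "carry_out", "data": {
  "plan": [0,0.002,-0.001,0,0,0,1,0,0.004,-0.001,0,0,0,1,0,0.006,-0.001,0,0,0,1,0,0.006,-0.001,0,0,0,1]
}}

```text
t: 5.28
tcp_pos: [598.5, 20.2, 115.4]
ee_rot: [0.109, 0.994, 0.0, -0.0]
force: [2.2, -2.0, 1.7]
finger_gap: 0.6
grasp_force: 1.0
```

```bash
python3 st.py;  python3 -c "
from bench import *;import cv2
f=grab_frame('scene')['frame'][130:260,180:360,::-1];cv2.imwrite('pics/s2.png',cv2.resize(f,None,fx=4,fy=4,interpolation=2))"
```

```text
t 5.275 chest xy z -0.9 -3.0 115.4 tool x·X -1.0 y·X 0.0007 F XY z 2.6 -1.5 1.7 gap 0.6 q6 -1.409310187774627
cover start tool shift [ -0.9 -93.9 -24.7]
drawer start tool shift [204.1   2.9 -64.5]
```

View pics/s2.png

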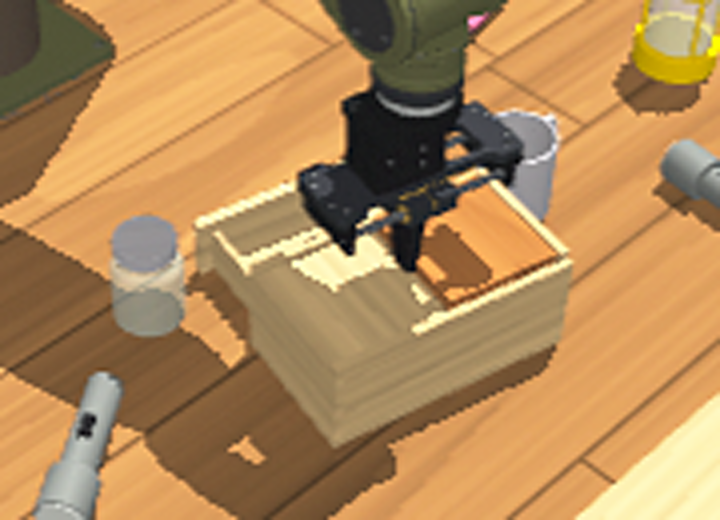

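The cover is nearly across, with its leading edge near the stop strip at crop (560,260). There has been no stop force yet, so I'll keep creeping.

Emit:
{"op": "carry_out", "data": {
  "plan": [0,0.002,0,0,0,0,1,0,0.004,0,0,0,0,1,0,0.004,0,0,0,0,1]
}}

```text
t: 5.7
tcp_pos: [598.8, 21.8, 115.4]
ee_rot: [0.108, 0.994, -0.002, -0.001]
force: [-0.7, -8.6, 2.6]
finger_gap: -0.0
grasp_force: 4.6
```

```bash
python3 st.py
```

```text
t 5.7 chest xy z -0.9 -1.4 115.4 tool x·X -1.0 y·X 0.0004 F XY z 1.2 -8.5 2.6 gap -0.0 q6 -1.4025677454028886
cover start tool shift [ -0.9 -95.7 -24.1]
drawer start tool shift [204.1   1.1 -64.4]
```

Emit:
{"op": "carry_out", "data": {
  "plan": [0,0.002,0,0,0,0,1,0,0.003,0,0,0,0,1,0,0.003,0,0,0,0,1]
}}

```text
t: 6.08
tcp_pos: [598.8, 22.0, 115.4]
ee_rot: [0.108, 0.994, -0.005, -0.001]
force: [-3.0, -15.8, 4.5]
finger_gap: 0.5
grasp_force: 8.8
```

```bash
python3 st.py
```

```text
t 6.075 chest xy z -0.9 -1.2 115.4 tool x·X -1.0 y·X 0.0001 F XY z 0.5 -16.1 4.5 gap 0.5 q6 -1.3976161634491069
cover start tool shift [ -0.9 -96.  -23.6]
drawer start tool shift [204.2   0.5 -64.2]
```

The cover is hard against its stop. Next I'll back off, lift, and go in front of the drawer.

Emit:
{"op": "carry_out", "data": {
  "plan": [0,-0.01,0,0,0,0,1,0,-0.02,0,0,0,0,1,0,-0.02,-0.04,0,0,0,1,0.02,-0.02,-0.065,0,0,0,1,0.07,-0.015,-0.065,0,0,0,1,0.12,-0.01,-0.065,0,0,0,1,0.17,-0.005,-0.065,0,0,0,1,0.21,-0.005,-0.065,0,0,0,1]
}}

```text
t: 7.08
tcp_pos: [391.9, 68.1, 180.0]
ee_rot: [0.108, 0.994, 0.0, -0.001]
force: [0.7, 0.1, 1.3]
finger_gap: 0.6
grasp_force: 0.0
```

```bash
python3 st.py
python3 - <<'E'
from bench import *;import cv2
f=grab_frame('top')['frame'][120:245,140:310,::-1];cv2.imwrite('pics/t2.png',cv2.resize(f,None,fx=4,fy=4,interpolation=2))
E
```

```text
t 7.075 chest xy z -213.0 -0.8 180.0 tool x·X -1.0 y·X 0.0 F XY z 0.7 0.2 1.3 gap 0.6 q6 -1.3180513664803168
cover start tool shift [-213.   -96.2   39.6]
drawer start tool shift [-8.   0.8 -0. ]
```

View pics/t2.png

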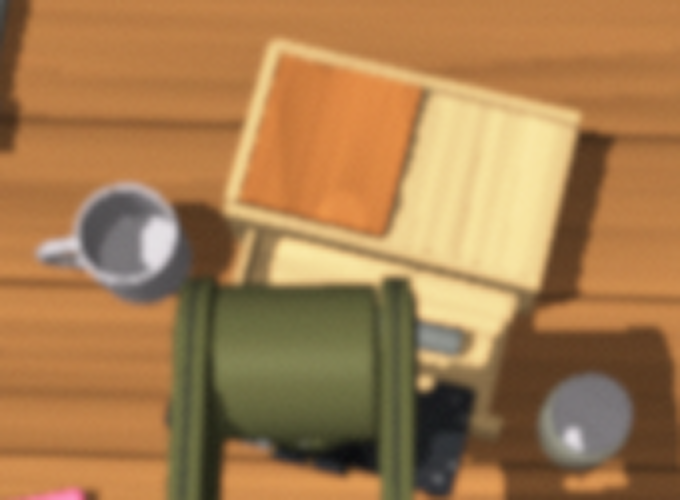

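The cover is fully shut against the strip at crop (255,120). The drawer is still open and the gripper is in front of it. I'll lower it.

Emit:
{"op": "carry_out", "data": {
  "plan": [0,0,0.04,0,0,0,1,0,0,0.08,0,0,0,1,0,0,0.118,0,0,0,1,0,0,0.118,0,0,0,1,-0.006,0,0.118,0,0,0,1,-0.012,0,0.118,0,0,0,1,-0.018,0,0.118,0,0,0,1,-0.024,0,0.118,0,0,0,1]
}}

```text
t: 8.12
tcp_pos: [418.4, 62.0, 63.4]
ee_rot: [0.109, 0.994, 0.0, 0.0]
force: [-5.1, 0.8, 2.9]
finger_gap: 0.1
grasp_force: 2.0
```

```bash
python3 st.py
```

```text
t 8.125 chest xy z -185.8 -1.1 63.4 tool x·X -1.0 y·X 0.0009 F XY z -5.2 -0.3 2.9 gap 0.1 q6 -1.3330509939515534
cover start tool shift [-185.9  -95.7  -76.4]
drawer start tool shift [  19.1    1.1 -116.6]
```

Contact is at x ≈ −186, as expected. The end should be near −94.

Emit:
{"op": "carry_out", "data": {
  "plan": [-0.006,0,0,0,0,0,1,-0.012,0,0,0,0,0,1,-0.018,0,0,0,0,0,1,-0.024,0,0,0,0,0,1,-0.03,0,0,0,0,0,1,-0.036,0,0,0,0,0,1,-0.042,0,0,0,0,0,1,-0.048,0,0,0,0,0,1]
}}

```text
t: 9.12
tcp_pos: [464.6, 51.5, 62.5]
ee_rot: [0.109, 0.994, -0.0, -0.0]
force: [-3.4, -1.0, 0.8]
finger_gap: 0.6
grasp_force: 1.4
```

```bash
python3 st.py
```

```text
t 9.125 chest xy z -138.4 -1.3 62.5 tool x·X -1.0 y·X 0.0007 F XY z -3.1 -1.7 0.8 gap 0.6 q6 -1.3573391597574915
cover start tool shift [-138.4  -95.6  -77.5]
drawer start tool shift [  66.6    1.2 -117.4]
```

Emit:
{"op": "carry_out", "data": {
  "plan": [-0.006,0,0,0,0,0,1,-0.012,0,0,0,0,0,1,-0.018,0,0,0,0,0,1,-0.024,0,0,0,0,0,1,-0.03,0,0,0,0,0,1,-0.034,0,0,0,0,0,1,-0.037,0,0,0,0,0,1,-0.039,0,0,0,0,0,1]
}}

```text
t: 10.12
tcp_pos: [502.5, 43.2, 62.6]
ee_rot: [0.109, 0.994, -0.0, -0.0]
force: [-2.6, -1.0, 0.2]
finger_gap: 0.8
grasp_force: 1.3
```

```bash
python3 st.py
```

```text
t 10.125 chest xy z -99.6 -1.3 62.6 tool x·X -1.0 y·X 0.0008 F XY z -2.3 -1.6 0.2 gap 0.8 q6 -1.373683148672375
cover start tool shift [-99.7 -95.7 -77.4]
drawer start tool shift [ 105.4    1.2 -117.4]
```

Emit:
{"op": "carry_out", "data": {
  "plan": [-0.002,0,0,0,0,0,1,-0.004,0,0,0,0,0,1,-0.004,0,0,0,0,0,1]
}}

```text
t: 10.5
tcp_pos: [506.6, 42.5, 62.7]
ee_rot: [0.109, 0.994, 0.0, 0.0]
force: [-1.9, -0.4, 0.2]
finger_gap: 0.5
grasp_force: 0.8
```

```bash
python3 st.py
```

```text
t 10.5 chest xy z -95.4 -1.1 62.7 tool x·X -1.0 y·X 0.0009 F XY z -1.8 -0.7 0.2 gap 0.5 q6 -1.3752110379761016
cover start tool shift [-95.5 -95.8 -77.3]
drawer start tool shift [ 109.5    1.  -117.4]
```

Emit:
{"op": "carry_out", "data": {
  "plan": [-0.002,0,0,0,0,0,1,-0.004,0,0,0,0,0,1,-0.005,0,0,0,0,0,1]
}}

```text
t: 10.88
tcp_pos: [510.0, 41.7, 62.7]
ee_rot: [0.109, 0.994, 0.0, -0.002]
force: [-9.2, 0.4, 7.0]
finger_gap: 0.2
grasp_force: 4.9
```

```bash
python3 st.py
```

```text
t 10.875 chest xy z -91.9 -1.1 62.7 tool x·X -1.0 y·X 0.001 F XY z -9.1 -1.6 7.0 gap 0.2 q6 -1.3771326445410292
cover start tool shift [-91.7 -95.8 -77.7]
drawer start tool shift [ 113.5    1.  -116.8]
```

Emit:
{"op": "carry_out", "data": {
  "plan": [-0.002,0,0,0,0,0,1,-0.004,0,0,0,0,0,1,-0.004,0,0,0,0,0,1]
}}

```text
t: 11.25
tcp_pos: [510.1, 41.7, 62.6]
ee_rot: [0.109, 0.994, 0.0, -0.007]
force: [-22.3, 3.8, 16.6]
finger_gap: 0.4
grasp_force: 11.2
```

```bash
python3 st.py
```

```text
t 11.25 chest xy z -91.8 -1.1 62.6 tool x·X -0.9999 y·X 0.0008 F XY z -22.6 -1.1 16.6 gap 0.4 q6 -1.3785709175767442
cover start tool shift [-90.7 -95.9 -78.7]
drawer start tool shift [ 114.9    0.9 -115.8]
```

The drawer is hard against its stop. I'll back off and lift away.

Emit:
{"op": "carry_out", "data": {
  "plan": [0.006,0,0,0,0,0,1,0.03,0,0,0,0,0,1,0.06,0,0,0,0,0,1,0.07,0,-0.05,0,0,0,1,0.08,0,-0.1,0,0,0,1,0.09,0,-0.15,0,0,0,1,0.12,0,-0.19,0,0,0,1,0.12,0,-0.19,0,0,0,1]
}}

```text
t: 12.25
tcp_pos: [400.0, 66.8, 258.1]
ee_rot: [0.108, 0.994, 0.001, 0.006]
force: [-1.4, -0.8, -1.0]
finger_gap: 0.5
grasp_force: 0.0
```

```bash
python3 st.py
python3 - <<'E'
from bench import *;import cv2,numpy as np
a=grab_frame('top')['frame'][:,:,::-1];b=grab_frame('scene')['frame'][:,:,::-1]
r=lambda f:cv2.resize(f,(400,300),interpolation=2)
cv2.imwrite('pics/e.png',np.hstack([r(a[120:247,140:310]),r(b[130:265,180:360])]))
E
```

```text
t 12.25 chest xy z -204.8 -0.3 258.1 tool x·X -0.9999 y·X -0.0 F XY z -1.2 -1.0 -1.0 gap 0.5 q6 -1.3210197992365824
cover start tool shift [-203.3  -97.1  120.2]
drawer start tool shift [ 1.2  0.  78.1]
```

View pics/e.png

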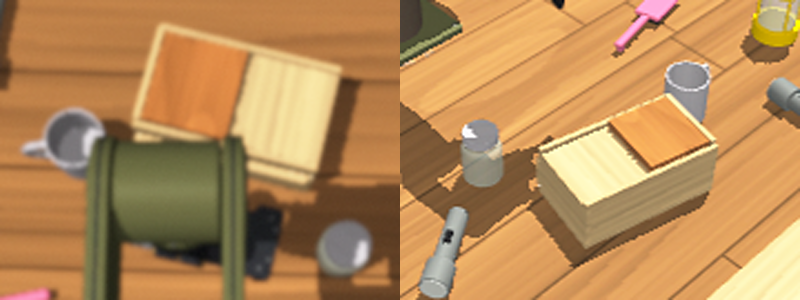

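The drawer front is flush with the chest at (310,180), and the cover sits against the strip at (155,85). The jar and mug are where they were, and the arm is clear.

```bash
python3 -c "
from bench import *
print(finish_job())"
```

```text
the job is handed in; nothing more can be done
None
```

I pushed the cover and the drawer against their hard stops without slamming, with the torch left in the drawer, and handed the job in; it gave no verdict, and I could not see the torch once the drawer was shut.

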